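# Wedge a rocking stirrer steady

### The job

The bench stirrer rocks because its front-left foot, under the blue dot, is too short. Press down on that corner with the fingertips to feel it rock and let it come back up, then push the orange wedge along the bench, tip first, under the short foot until it is snug, without jacking the stirrer up or shoving it away. Finally press firmly on the same corner to check that it no longer rocks, and finish while still holding that press; nothing is to be gripped or lifted, and the other things are left alone.

Things in the scene. Friction and masses are not known exactly. Their poses are not given: they have to be found in the camera images.
- stirrer: Low white bench stirrer, loose, about 1.8 kg, 160 (x) x 200 (y) mm; housing from 22 to 67 mm above the bench. Round plate on top (56 mm radius, at x +12, y -14 mm) 7 mm higher. Origin: bench level under its centre; x points from its front (two black knobs, 8 mm proud, at y -62 and -4 mm) to its back, y to the left of that, z up. It stands level on three of four feet; 7 to 12 N slides it.
- corner (a point): Centre of the blue dot on the stirrer's flat top, straight above the short foot (stirrer x -62, y +82 mm), 67 mm above the bench when level; the place to press. 3 to 4 N down here tips the stirrer until the short foot meets the bench; let go, it swings back level.
- foot_axis (a point): Point of the stirrer at bench level straight under the blue dot, on the axis of the short foot. The feet are black, domed, 10 mm in radius, at x +-62, y +-82 mm of the stirrer; this one hangs 6 to 12 mm above the bench (it differs each time), the other three stand on it.
- wedge: Loose orange rubber wedge, 70 g, 100 mm long (x), 44 mm wide (y), lying before the short foot, tip towards it. Its top slopes evenly from 2 mm at the tip (x +50) to 22 mm at the flat upright back (x -50). Origin: centre of its underside; x points from back to tip. It slides with under 2 N; once it meets the foot the resistance rises sharply, past 4 N.
- wedge_tip (a point): Middle of the wedge's thin edge, at bench level.
- wedge_back (a point): Middle of the wedge's flat back face, 10 mm above the bench; the place to push.
- vial: Small brown vial with a blue cap, 25 mm across, 48 mm high, standing; to be left alone. Origin: centre of its underside.
- marker: Orange and black marker pen, 122 mm long (y), 11 mm thick, lying; to be left alone. Origin: under its middle.
- timer: White lab timer, 64 x 64 x 18 mm, lying flat; to be left alone. Origin: centre of its underside.
Not all that is in view belongs to the job. What is meant by the wedge is not green or pink, and is the larger of those in its own colour.

How it is judged:
By the outcome, as a careful person would: the job done as asked, in the order asked, and still so for the second after the job is handed in, while the arm keeps its last pose, push and grip.
It also fails if it takes over 51 s, if anything falls off the work surface, if the arm or the gripper's body presses on something with over 40 N, if the wrist force passes 120 N, or if a joint passes its speed limit or range.

### The arm

A 7-joint arm with a two-finger parallel gripper is mounted at the origin on a cart in front of the work surface, level with it; the furniture and walls round the work are solid. World frame = base frame: x ahead of the robot, y to its left, z up, the work surface at z = 0. Lengths are in m, angles in degrees, forces in N, time in s.
With the tool pointing down it reaches from about 0.425 to 0.875 m from the base axis. Payload 4.7 kg.
Tool frame: the origin (TCP) lies on the mounting face of the last link; the fingertips stand 173 mm ahead of it and the grasp point (between the pads) lies 155 mm ahead of it (env.finger_overhang is the distance from the TCP to the fingertips, in m); z points along the fingers, y is the line along which they close (so a half turn about z gives the same grasp; the last joint's range is limited). The gripper opens to 85 mm and grips with 20 to 120 N. Pads are 22 mm wide; open, the fingers measure 114 mm over their backs; the gripper's body (76 mm by 85 mm) begins 54 mm behind the grasp point. The pads swing forward as they close: fully open they stand 13 mm farther back than shut.
Start: joints at [64.635, 18.392, -4.016, 83.108, 1.295, 78.541, -3.26], TCP at [0.287, -0.583, 0.405] pointing down, gripper open.
Joint ranges: [-163.93, 163.93], [-17.29, 119.83], [-79.2, 71.16], [3.27, 140.29], [-89.18, 269.18], [5.43, 117.66], [-154.24, 154.24]. Speed limits (degrees/s): [147.25, 147.25, 180, 180, 180, 180, 180].

### API

Orientations are given as a 3x3 rotation matrix whose columns are the frame's x, y, z axes.
In Python, from bench import env gives the robot as it stands.
- The arm moves only by the tool apply_moves, never from a script. Its argument "rows" is a list of rows, each an object with "slide": the shift along the tool's x, y, z in mm, a list of three; "twist": the turn, a rotation vector about the tool's x, y, z in degrees, a list of three. In form: [{"slide": [dx, dy, dz], "twist": [wx, wy, wz]}, ...]. A call has 1 to 8 rows; each row shifts and turns the commanded pose from where the row before left it, along the tool's axes as they then stand; what a row does not reach is not made up. A row lasts 1/8 s, in which the tool goes at most 62.5 mm and 10.7 degrees, less where a joint would pass 70% of its speed; a pose out of reach is approached as far as the arm can. A call with a gripper value outside its range is refused whole. "jaw" is the gripper's target within -1 to 1 (fully open at 1, half-way at 0, shut at -1), set as the call begins (left out, the last holds). The fingers move at their own pace and stop on an object; "newtons" is the grip in N (left out, the last holds). Time passes only in rows, so rows that do not move let the fingers close. It gives the time, the measured TCP pose, the force, the opening and the grip force at its end, in the units of the state.
- env.sense(): the state, without advancing time (a new reading comes with each control period).
- env.capture(name): name is "side" or "top"; returns the picture (420x560x3 uint8, blue, green, red); there is no depth.
- env.get_calibration(name): a dict with "fovy" (degrees; the focal length in pixels is half the picture's height over the tangent of half this angle, whatever the lens; pixels are square), "cx", "cy" (the principal point, pixels), "k1" (the pictures are not rectified: a ray, as slopes to the right and down, at radius r is drawn at 1 + k1 r^2 times it, then the intrinsics apply), "origin" and "attitude" of the camera in the world. Camera axes: x right, y down, z forward; pixel columns grow to the right and rows downward; lengths in m; the calibration is good to about 2 mm. A picture is of the moment at which its call begins. get_calibration takes no time and is no camera call.
- env.close_job(): hands the job in; it is judged then, once.
The state is a dict: "t": time; "qpos": joint angles; "joint_velocities": joint speeds; "tau": joint torques, N m; "position": TCP position; "ee_rot": TCP orientation; "contact_force": force on the tool from outside, world axes, zero at the start; "moment": the same for the moment, N m; "grip_width": finger opening in m; "gripper_force": force on a finger pad.
Only numpy, scipy, OpenCV 4.12 (cv2) and the standard library are available. Lean on these libraries where they do the work, as an engineer would, in place of code of your own. Each camera call takes 0.05 s, during which the arm holds its last target. There are 200 camera calls.

## Working session

There is one attempt and no reset: what is moved stays moved. The work goes in short steps, Python scripts to look and compute and a tool call to move; the robot and the scene stay as the last step left them, time stands still between calls to the robot, and variables do not carry over. Pictures are saved under pics/ and viewed, at most 10 in all, crops included, and the job is handed in when it is done.

Besides the shell and the picture viewer there is one more tool, called by a JSON object that holds its "api" and its "payload", one argument or row to a line. apply_moves: Moves the arm, as the interface text tells. Its arguments: {"type":"object","properties":{"rows":{"type":"array"},"jaw":{"type":"number"},"newtons":{"type":"number"}},"required":["rows"]}

```bash
mkdir -p pics; ls; python3 - <<'E'
from bench import env
import cv2
s=env.sense();print({k:s[k] for k in('t','position','ee_rot','contact_force','grip_width')})
for n in('side','top'):
    cv2.imwrite(f'pics/{n}0.png',env.capture(n));print(n,env.get_calibration(n))
E
```

```text
pics
{'t': 0.0, 'position': array([ 0.28659752, -0.58319022,  0.40362468]), 'ee_rot': array([[ 8.97438581e-01,  4.41138486e-01, -9.10983117e-04],
       [ 4.41139416e-01, -8.97437095e-01,  1.63601269e-03],
       [-9.58418807e-05, -1.87009147e-03, -9.99998247e-01]]), 'contact_force': array([ 0.41028634, -0.73114128, -0.42470913]), 'grip_width': 0.08545050421834333}
side {'fovy': 52.10944327495227, 'cx': 282.0084470337412, 'cy': 205.07495834936051, 'k1': -0.10439982727243767, 'origin': array([0.14455057, 0.35873623, 0.56270038]), 'attitude': array([[-0.89221259, -0.22667041,  0.39061134],
       [-0.45158151,  0.43714182, -0.77780536],
       [ 0.00555291, -0.87036059, -0.4923836 ]])}
top {'fovy': 44.54768315234748, 'cx': 282.04683026763865, 'cy': 207.21661773743355, 'k1': -0.11213583336429962, 'origin': array([ 0.3176898 , -0.39943662,  1.45757537]), 'attitude': array([[-0.02239604, -0.98510317,  0.17049977],
       [-0.99952809,  0.02564947,  0.01690267],
       [-0.0210241 , -0.17004075, -0.98521273]])}
```

View pics/top0.png

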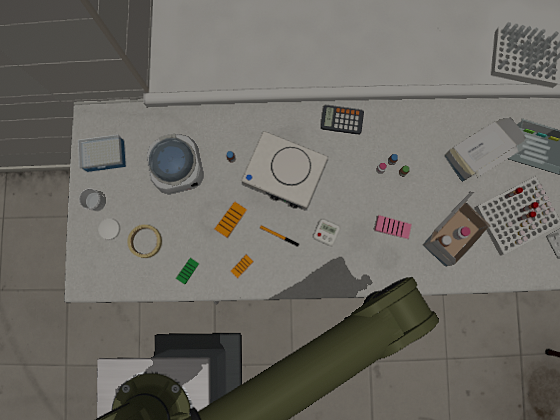

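View pics/side0.png

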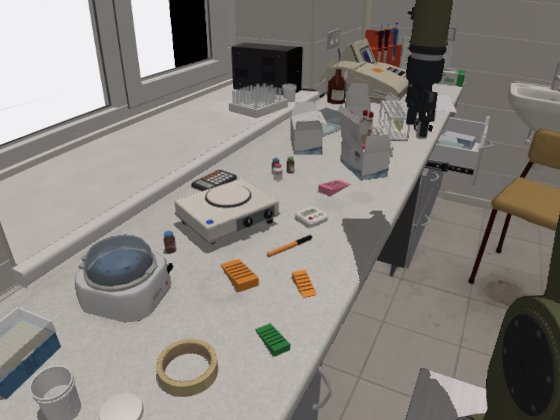

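Top: stirrer at about (285,170), blue dot (249,178), large orange wedge (230,220), marker (280,235), timer (326,231), vial (231,156). Side: dot (210,222), wedge (240,274), with the small orange decoy at (304,283).

```bash
cat > h.py <<'E'
import numpy as np,cv2
from bench import env
def K(n):
    c=env.get_calibration(n);f=210/np.tan(np.radians(c['fovy']/2));return c,f
def ray(n,p):
    c,f=K(n);d=np.array([(p[0]-c['cx'])/f,(p[1]-c['cy'])/f]);u=d.copy()
    for _ in range(20):u=d/(1+c['k1']*(u@u))
    r=c['attitude']@np.array([*u,1]);return c['origin'],r/np.linalg.norm(r)
def plane(n,p,z):
    o,r=ray(n,p);return o+r*(z-o[2])/r[2]
def cross(pt,ps):
    (a,u),(b,v)=ray('top',pt),ray('side',ps)
    s=np.linalg.lstsq(np.c_[u,-v],b-a,rcond=None)[0];P,Q=a+u*s[0],b+v*s[1]
    return (P+Q)/2,np.linalg.norm(P-Q)
def proj(n,P):
    c,f=K(n);q=c['attitude'].T@(np.array(P)-c['origin']);u=q[:2]/q[2];u=u*(1+c['k1']*u@u);return u*f+[c['cx'],c['cy']]
def blobs(im,lo,hi,box,amin):
    m=cv2.inRange(cv2.cvtColor(im,cv2.COLOR_BGR2HSV),lo,hi);x0,y0,x1,y1=box
    k=np.zeros_like(m);k[y0:y1,x0:x1]=m[y0:y1,x0:x1]
    k=cv2.morphologyEx(k,cv2.MORPH_CLOSE,np.ones((5,5)))
    return [c for c in cv2.findContours(k,cv2.RETR_EXTERNAL,cv2.CHAIN_APPROX_NONE)[0] if cv2.contourArea(c)>=amin]
def cen(c):
    m=cv2.moments(c);return np.array([m['m10'],m['m01']])/m['m00']
E
cat > m.py <<'E'
from h import *
np.set_printoptions(precision=4,suppress=True)
T,S=cv2.imread('pics/top0.png'),cv2.imread('pics/side0.png')
b=[cen(max(blobs(I,(100,120,80),(130,255,255),bx,3),key=cv2.contourArea)) for I,bx in((T,(240,168,258,188)),(S,(198,212,222,232)))]
print('dot',b,cross(*b),plane('top',b[0],.067),plane('side',b[1],.067))
m=cv2.inRange(cv2.cvtColor(T,cv2.COLOR_BGR2GRAY),0,90);k=np.zeros_like(m);k[140:190,266:318]=m[140:190,266:318]
c=max(cv2.findContours(k,cv2.RETR_EXTERNAL,cv2.CHAIN_APPROX_NONE)[0],key=len)
e=cv2.fitEllipse(c);P=plane('top',e[0],.074);D=plane('top',b[0],.067);print('ring',e,P,np.linalg.norm((P-D)[:2]))
yaw=np.arctan2(*(D-P)[1::-1])-np.arctan2(96,-74);print('yaw',np.degrees(yaw)%360)
for n,I,bx in(('top',T,(205,195,255,245)),('side',S,(215,255,265,292))):
    w=max(blobs(I,(5,140,90),(22,255,255),bx,50),key=cv2.contourArea);r=cv2.minAreaRect(w);q=cv2.boxPoints(r)
    print(n,r,cv2.contourArea(w));
    a=cv2.approxPolyDP(w,3,True)[:,0];print(a.tolist())
    for p in q:print(p,plane(n,p,.002),plane(n,p,.022))
A=cv2.resize(T[120:260,190:330],None,fx=4,fy=4,interpolation=cv2.INTER_CUBIC);cv2.imwrite('pics/z1.png',A)
A=cv2.resize(S[190:310,160:310],None,fx=5,fy=5,interpolation=cv2.INTER_CUBIC);cv2.imwrite('pics/z2.png',A)
E
python3 m.py
```

```text
dot [array([248.6782, 176.8736]), array([209.2667, 221.4267])] (array([ 0.6463, -0.2846,  0.0677]), np.float64(0.0003027924803947074)) [ 0.6466 -0.2845  0.067 ] [ 0.6468 -0.2855  0.067 ]
ring ((290.5156555175781, 165.7008514404297), (37.69282150268555, 38.922088623046875), 86.2439193725586) [ 0.6736 -0.4019  0.074 ] 0.12042925970362686
yaw 335.3243448510918
top ((230.27516174316406, 218.8926239013672), (15.237714767456055, 34.080047607421875), 34.99202346801758) 471.5
[[235, 202], [215, 228], [226, 236], [245, 211]]
[214.2617 228.4832] [ 0.5126 -0.1782  0.002 ] [ 0.5099 -0.1812  0.022 ]
[233.8054 200.5638] [ 0.5928 -0.2352  0.002 ] [ 0.589  -0.2374  0.022 ]
[246.2886 209.302 ] [ 0.5662 -0.2712  0.002 ] [ 0.5628 -0.2729  0.022 ]
[226.745  237.2215] [ 0.4865 -0.2141  0.002 ] [ 0.4842 -0.2167  0.022 ]
side ((240.3845977783203, 273.5769348144531), (37.442264556884766, 23.852109909057617), 56.3099365234375) 646.0
[[221, 264], [238, 291], [257, 285], [257, 277], [238, 259]]
[220.0769 264.6154] [ 0.5902 -0.2359  0.002 ] [ 0.5743 -0.2147  0.022 ]
[239.9231 251.3846] [ 0.578  -0.2968  0.002 ] [ 0.5625 -0.2734  0.022 ]
[260.6923 282.5385] [ 0.4843 -0.2244  0.002 ] [ 0.4722 -0.2036  0.022 ]
[240.8461 295.7692] [ 0.499  -0.1719  0.002 ] [ 0.4864 -0.153   0.022 ]
```

View pics/z1.png

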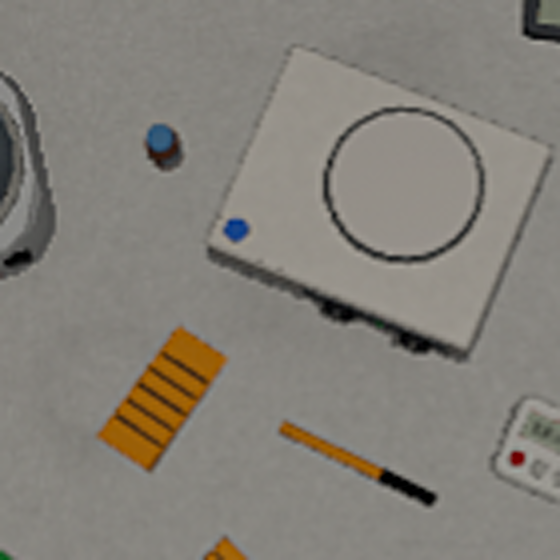

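View pics/z2.png

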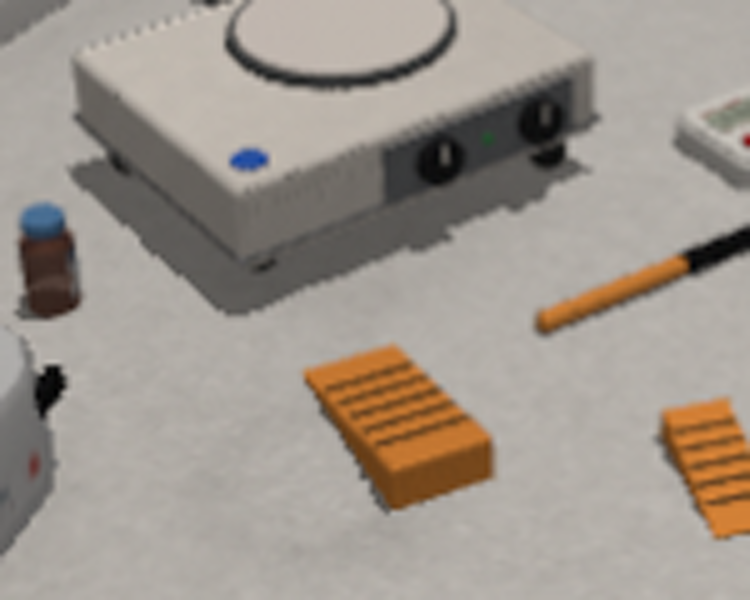

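Measured: dot (0.6465, -0.285, 0.067), and both views agree on it. The wedge's back is at (0.497, -0.199) and its tip at (0.5795, -0.253), about 99 mm apart as expected. The line from back to foot heads at -30°. I'll go over the dot with the fingers shut first.

{"api": "apply_moves", "payload": {
  "rows": [
    {"slide": [56.8,-13.6,0],"twist": [0,0,0]},
    {"slide": [56.8,-13.6,0],"twist": [0,0,0]},
    {"slide": [56.8,-13.6,0],"twist": [0,0,0]},
    {"slide": [56.8,-13.6,0],"twist": [0,0,0]},
    {"slide": [56.8,-13.6,0],"twist": [0,0,0]},
    {"slide": [56.8,-13.6,0],"twist": [0,0,0]},
    {"slide": [56.8,-13.6,0],"twist": [0,0,0]},
    {"slide": [56.8,-13.6,0],"twist": [0,0,0]}
  ],
  "jaw": -1,
  "newtons": 30
}}

```text
t: 1.1
position: [0.6476, -0.2841, 0.4041]
ee_rot: [[0.898, 0.441, -0.001], [0.441, -0.898, -0.0], [-0.001, -0.0, -1.0]]
contact_force: [0.3, -0.5, -0.2]
grip_width: -0.0002
gripper_force: 0.0
```

{"api": "apply_moves", "payload": {
  "rows": [
    {"slide": [0,0,10],"twist": [0,0,8]},
    {"slide": [0,0,10],"twist": [0,0,8]},
    {"slide": [0,0,10],"twist": [0,0,8]},
    {"slide": [0,0,10],"twist": [0,0,8]},
    {"slide": [0,0,10],"twist": [0,0,8]},
    {"slide": [0,0,10],"twist": [0,0,8]},
    {"slide": [0,0,10],"twist": [0,0,8]},
    {"slide": [0,0,10],"twist": [0,0,0]}
  ]
}}

```text
t: 2.1
position: [0.6464, -0.2852, 0.3237]
ee_rot: [[0.868, -0.496, -0.001], [-0.496, -0.868, 0.0], [-0.001, 0.0, -1.0]]
contact_force: [0.7, 0.4, -0.6]
grip_width: -0.0001
gripper_force: 0.0
```

{"api": "apply_moves", "payload": {
  "rows": [
    {"slide": [0,0,35],"twist": [0,0,0]},
    {"slide": [0,0,30],"twist": [0,0,0]},
    {"slide": [0,0,10],"twist": [0,0,0]},
    {"slide": [0,0,3],"twist": [0,0,0]},
    {"slide": [0,0,0],"twist": [0,0,0]}
  ]
}}

```text
t: 2.72
position: [0.6469, -0.2855, 0.2479]
ee_rot: [[0.868, -0.497, 0.002], [-0.497, -0.868, -0.001], [0.002, -0.0, -1.0]]
contact_force: [-0.7, 1.1, 0.5]
grip_width: 0.0003
gripper_force: 0.0
```

{"api": "apply_moves", "payload": {
  "rows": [
    {"slide": [0,0,3],"twist": [0,0,0]},
    {"slide": [0,0,2],"twist": [0,0,0]},
    {"slide": [0,0,2],"twist": [0,0,0]},
    {"slide": [0,0,2],"twist": [0,0,0]},
    {"slide": [0,0,0],"twist": [0,0,0]}
  ]
}}

```text
t: 3.35
position: [0.6464, -0.2846, 0.2383]
ee_rot: [[0.868, -0.497, -0.001], [-0.497, -0.868, 0.001], [-0.001, -0.0, -1.0]]
contact_force: [-2.9, 2.8, 4.8]
grip_width: -0.0
gripper_force: 2.7
```

{"api": "apply_moves", "payload": {
  "rows": [
    {"slide": [0,0,1.5],"twist": [0,0,0]},
    {"slide": [0,0,1.5],"twist": [0,0,0]},
    {"slide": [0,0,0],"twist": [0,0,0]}
  ]
}}

```text
t: 3.72
position: [0.6465, -0.284, 0.2354]
ee_rot: [[0.868, -0.497, -0.001], [-0.497, -0.868, 0.002], [-0.002, -0.001, -1.0]]
contact_force: [-2.8, 2.9, 5.7]
grip_width: -0.0
gripper_force: 3.0
```

{"api": "apply_moves", "payload": {
  "rows": [
    {"slide": [0,0,1.5],"twist": [0,0,0]},
    {"slide": [0,0,1.5],"twist": [0,0,0]},
    {"slide": [0,0,0],"twist": [0,0,0]}
  ]
}}

```text
t: 4.1
position: [0.6467, -0.2837, 0.2325]
ee_rot: [[0.868, -0.496, -0.001], [-0.496, -0.868, 0.002], [-0.002, -0.002, -1.0]]
contact_force: [-2.2, 3.3, 5.2]
grip_width: -0.0001
gripper_force: 3.0
```

{"api": "apply_moves", "payload": {
  "rows": [
    {"slide": [0,0,1.5],"twist": [0,0,0]},
    {"slide": [0,0,1],"twist": [0,0,0]},
    {"slide": [0,0,0],"twist": [0,0,0]}
  ]
}}

```text
t: 4.47
position: [0.6468, -0.2835, 0.2313]
ee_rot: [[0.868, -0.496, -0.0], [-0.496, -0.868, 0.002], [-0.001, -0.002, -1.0]]
contact_force: [-5.5, 5.3, 10.7]
grip_width: 0.0002
gripper_force: 5.8
```

Bottomed at z≈0.232, so the foot hangs about 8 mm. Now letting it come back up.

{"api": "apply_moves", "payload": {
  "rows": [
    {"slide": [0,0,-2],"twist": [0,0,0]},
    {"slide": [0,0,-2],"twist": [0,0,0]},
    {"slide": [0,0,-3],"twist": [0,0,0]},
    {"slide": [0,0,-3],"twist": [0,0,0]},
    {"slide": [0,0,-5],"twist": [0,0,0]},
    {"slide": [0,0,-20],"twist": [0,0,0]},
    {"slide": [0,0,-25],"twist": [0,0,0]},
    {"slide": [0,0,0],"twist": [0,0,0]}
  ]
}}

```text
t: 5.48
position: [0.6473, -0.2856, 0.2928]
ee_rot: [[0.867, -0.497, 0.005], [-0.497, -0.867, -0.002], [0.005, -0.001, -1.0]]
contact_force: [0.4, -0.8, 0.0]
grip_width: 0.0001
gripper_force: 0.0
```

{"api": "apply_moves", "payload": {
  "rows": [
    {"slide": [-40,0,0],"twist": [0,0,0]},
    {"slide": [-40,0,0],"twist": [0,0,0]},
    {"slide": [-40,0,0],"twist": [0,0,0]},
    {"slide": [-40,0,0],"twist": [0,0,0]},
    {"slide": [-43,0,0],"twist": [0,0,0]},
    {"slide": [0,0,40],"twist": [0,0,0]},
    {"slide": [0,0,30],"twist": [0,0,0]},
    {"slide": [0,0,0],"twist": [0,0,0]}
  ]
}}

```text
t: 6.48
position: [0.4687, -0.1838, 0.2168]
ee_rot: [[0.868, -0.497, -0.006], [-0.497, -0.868, 0.002], [-0.006, 0.001, -1.0]]
contact_force: [1.0, -0.0, -0.2]
grip_width: -0.0002
gripper_force: 0.0
```

```bash
cat > d.py <<'E'
from h import *
import sys
np.set_printoptions(precision=4,suppress=True)
i=sys.argv[1]
S=env.capture('side');T=env.capture('top');cv2.imwrite(f'pics/s{i}.png',S);cv2.imwrite(f'pics/t{i}.png',T)
for n,I,bx in(('top',T,(240,168,258,188)),('side',S,(198,212,222,232))):
    l=blobs(I,(100,120,80),(130,255,255),bx,3)
    if l:p=cen(max(l,key=cv2.contourArea));print(n,p,plane(n,p,.067))
for n,I,bx in(('top',T,(205,185,265,245)),('side',S,(200,235,265,292))):
    l=blobs(I,(5,140,90),(22,255,255),bx,50)
    if l:w=max(l,key=cv2.contourArea);print(n,cv2.contourArea(w),cv2.approxPolyDP(w,3,True)[:,0].tolist())
s=env.sense();print(s['t'],s['position'],s['contact_force'])
cv2.imwrite(f'pics/z{i}.png',cv2.resize(S[190:310,160:310],None,fx=5,fy=5,interpolation=cv2.INTER_CUBIC))
E
python3 d.py 3
```

```text
top [248.6782 176.8736] [ 0.6466 -0.2845  0.067 ]
side [209.2667 221.4267] [ 0.6468 -0.2855  0.067 ]
top 450.5 [[235, 202], [217, 225], [226, 236], [245, 211]]
side 525.5 [[221, 264], [238, 291], [257, 285], [248, 270], [235, 262]]
6.575 [ 0.4706 -0.1844  0.2196] [ 0.1781  0.2674 -0.8002]
```

View pics/z3.png

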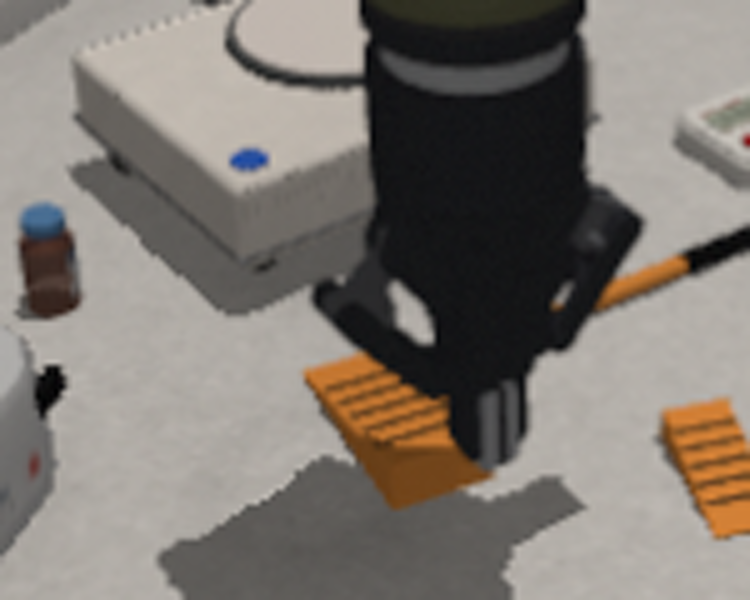

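The stirrer swung back to the same place. Next, descend behind the wedge and push.

{"api": "apply_moves", "payload": {
  "rows": [
    {"slide": [0,0,20],"twist": [0,0,0]},
    {"slide": [0,0,15],"twist": [0,0,0]},
    {"slide": [0,0,3],"twist": [0,0,0]},
    {"slide": [5,0,0],"twist": [0,0,0]},
    {"slide": [5,0,0],"twist": [0,0,0]},
    {"slide": [5,0,0],"twist": [0,0,0]},
    {"slide": [5,0,0],"twist": [0,0,0]},
    {"slide": [5,0,0],"twist": [0,0,0]}
  ]
}}

```text
t: 7.58
position: [0.4923, -0.1969, 0.1812]
ee_rot: [[0.868, -0.497, -0.0], [-0.497, -0.868, 0.0], [-0.0, 0.0, -1.0]]
contact_force: [-0.7, 0.4, 0.4]
grip_width: 0.0005
gripper_force: 0.3
```

{"api": "apply_moves", "payload": {
  "rows": [
    {"slide": [5,0,0],"twist": [0,0,0]},
    {"slide": [5,0,0],"twist": [0,0,0]},
    {"slide": [5,0,0],"twist": [0,0,0]},
    {"slide": [5,0,0],"twist": [0,0,0]},
    {"slide": [5,0,0],"twist": [0,0,0]},
    {"slide": [5,0,0],"twist": [0,0,0]},
    {"slide": [5,0,0],"twist": [0,0,0]},
    {"slide": [0,0,0],"twist": [0,0,0]}
  ]
}}

```text
t: 8.57
position: [0.5229, -0.2144, 0.1813]
ee_rot: [[0.867, -0.497, 0.001], [-0.497, -0.867, -0.0], [0.001, -0.0, -1.0]]
contact_force: [0.6, -1.0, -0.5]
grip_width: -0.0002
gripper_force: 0.0
```

```bash
python3 d.py 4
```

```text
top [248.6782 176.8736] [ 0.6466 -0.2845  0.067 ]
side [209.2667 221.4267] [ 0.6468 -0.2855  0.067 ]
top 324.5 [[239, 189], [229, 204], [235, 222], [250, 196]]
side 208.0 [[209, 257], [229, 280], [236, 278], [232, 268], [213, 255]]
8.675 [ 0.5225 -0.2142  0.1812] [-0.2923  0.0978  0.5035]
```

View pics/z4.png

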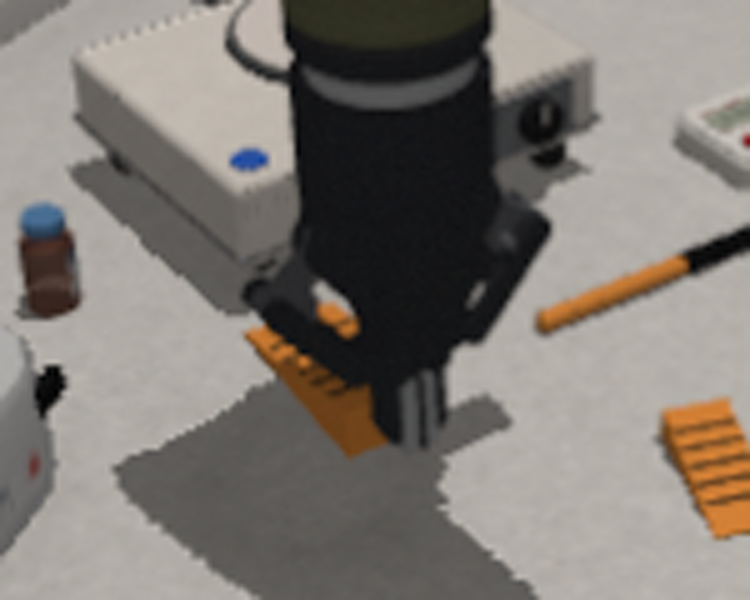

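```bash
python3 - <<'E'
from h import *
T=cv2.imread('pics/t4.png');F=np.array([.6466,-.2848])
for im,pts in (('t0',[(235,202),(245,211)]),('t4',[(239,189),(250,196)])):
    a,b=[plane('top',p,.002)[:2] for p in pts];m=(a+b)/2;d=a-b;h=np.degrees(np.arctan2(-d[0],d[1]))
    print(im,m,'width',np.linalg.norm(d),'head',h,'tip->foot',F-m,np.degrees(np.arctan2(*(F-m)[::-1])))
w=max(blobs(T,(5,140,90),(22,255,255),(205,185,265,245),50),key=cv2.contourArea)
# left side edge of the wedge, ground line, and right
r=cv2.minAreaRect(w);print(r,[plane('top',p,.002)[:2] for p in cv2.boxPoints(r)])
cv2.imwrite('pics/z5.png',cv2.resize(T[150:250,200:300],None,fx=6,fy=6,interpolation=cv2.INTER_CUBIC))
E
```

```text
t0 [ 0.57487998 -0.25299683] width 0.0395602753885714 head -43.35190134483751 tip->foot [ 0.07172002 -0.03180317] -23.914173505211874
t4 [ 0.61578276 -0.26643641] width 0.0384549672678955 head -34.16678250216225 tip->foot [ 0.03081724 -0.01836359] -30.79016275636695
((236.7769317626953, 205.015380859375), (14.512062072753906, 31.256752014160156), 29.744882583618164) [array([ 0.55130532, -0.20278593]), array([ 0.63007121, -0.24830796]), array([ 0.60773663, -0.28479071]), array([ 0.52941892, -0.23913649])]
```

View pics/z5.png

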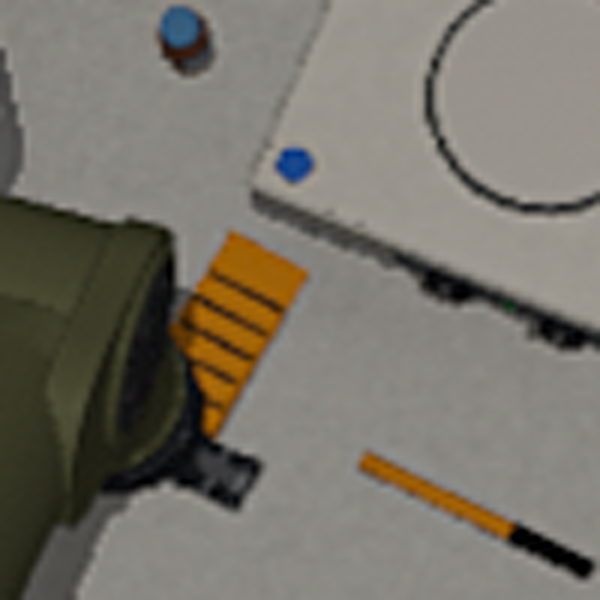

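The wedge has aligned at -30°, its line passing about 2 mm from the foot axis, with the tip 33 mm short. Continuing the push.

{"api": "apply_moves", "payload": {
  "rows": [
    {"slide": [6,0,0],"twist": [0,0,0]},
    {"slide": [6,0,0],"twist": [0,0,0]},
    {"slide": [6,0,0],"twist": [0,0,0]},
    {"slide": [6,0,0],"twist": [0,0,0]},
    {"slide": [6,0,0],"twist": [0,0,0]},
    {"slide": [6,0,0],"twist": [0,0,0]},
    {"slide": [4,0,0],"twist": [0,0,0]},
    {"slide": [2,0,0],"twist": [0,0,0]}
  ]
}}

```text
t: 9.68
position: [0.5591, -0.2352, 0.1812]
ee_rot: [[0.868, -0.497, -0.0], [-0.497, -0.868, -0.0], [-0.0, 0.0, -1.0]]
contact_force: [-0.4, 0.2, 1.1]
grip_width: -0.0003
gripper_force: 0.3
```

{"api": "apply_moves", "payload": {
  "rows": [
    {"slide": [2,0,0],"twist": [0,0,0]},
    {"slide": [2,0,0],"twist": [0,0,0]},
    {"slide": [2,0,0],"twist": [0,0,0]}
  ]
}}

```text
t: 10.05
position: [0.5642, -0.2381, 0.1812]
ee_rot: [[0.868, -0.497, 0.0], [-0.497, -0.868, -0.0], [0.0, 0.0, -1.0]]
contact_force: [-0.7, 0.2, 0.0]
grip_width: 0.0002
gripper_force: 0.1
```

{"api": "apply_moves", "payload": {
  "rows": [
    {"slide": [1,0,0],"twist": [0,0,0]},
    {"slide": [1,0,0],"twist": [0,0,0]}
  ]
}}

```text
t: 10.3
position: [0.5658, -0.239, 0.1812]
ee_rot: [[0.868, -0.497, -0.0], [-0.497, -0.868, -0.0], [-0.0, 0.0, -1.0]]
contact_force: [-0.2, 0.1, -0.1]
grip_width: -0.0
gripper_force: 0.2
```

{"api": "apply_moves", "payload": {
  "rows": [
    {"slide": [1,0,0],"twist": [0,0,0]},
    {"slide": [1,0,0],"twist": [0,0,0]},
    {"slide": [1,0,0],"twist": [0,0,0]}
  ]
}}

```text
t: 10.68
position: [0.5685, -0.2406, 0.1812]
ee_rot: [[0.868, -0.497, 0.0], [-0.497, -0.868, -0.0], [0.0, 0.0, -1.0]]
contact_force: [-0.6, -0.7, -0.0]
grip_width: 0.0001
gripper_force: 0.2
```

{"api": "apply_moves", "payload": {
  "rows": [
    {"slide": [1,0,0],"twist": [0,0,0]},
    {"slide": [1,0,0],"twist": [0,0,0]}
  ]
}}

```text
t: 10.92
position: [0.5702, -0.2416, 0.1812]
ee_rot: [[0.868, -0.497, -0.0], [-0.497, -0.868, -0.0], [0.0, 0.0, -1.0]]
contact_force: [-0.0, -0.9, 0.2]
grip_width: -0.0001
gripper_force: 0.2
```

{"api": "apply_moves", "payload": {
  "rows": [
    {"slide": [1,0,0],"twist": [0,0,0]},
    {"slide": [1,0,0],"twist": [0,0,0]}
  ]
}}

```text
t: 11.18
position: [0.5719, -0.2426, 0.1812]
ee_rot: [[0.868, -0.497, -0.0], [-0.497, -0.868, -0.0], [-0.0, 0.0, -1.0]]
contact_force: [-1.1, 0.8, -1.3]
grip_width: -0.0002
gripper_force: 0.2
```

{"api": "apply_moves", "payload": {
  "rows": [
    {"slide": [1,0,0],"twist": [0,0,0]},
    {"slide": [1,0,0],"twist": [0,0,0]}
  ]
}}

```text
t: 11.42
position: [0.5737, -0.2436, 0.1812]
ee_rot: [[0.868, -0.497, 0.0], [-0.497, -0.868, -0.0], [0.0, 0.0, -1.0]]
contact_force: [0.2, 0.6, 0.5]
grip_width: 0.0001
gripper_force: 0.2
```

{"api": "apply_moves", "payload": {
  "rows": [
    {"slide": [1,0,0],"twist": [0,0,0]}
  ]
}}

```text
t: 11.55
position: [0.5745, -0.244, 0.1812]
ee_rot: [[0.868, -0.497, -0.0], [-0.497, -0.868, -0.0], [-0.0, 0.0, -1.0]]
contact_force: [-0.4, 0.3, 0.7]
grip_width: 0.0003
gripper_force: 0.3
```

{"api": "apply_moves", "payload": {
  "rows": [
    {"slide": [1,0,0],"twist": [0,0,0]}
  ]
}}

```text
t: 11.68
position: [0.5754, -0.2446, 0.1812]
ee_rot: [[0.868, -0.497, 0.0], [-0.497, -0.868, -0.0], [0.0, 0.0, -1.0]]
contact_force: [0.1, 0.4, 0.8]
grip_width: 0.0003
gripper_force: 0.3
```

{"api": "apply_moves", "payload": {
  "rows": [
    {"slide": [1,0,0],"twist": [0,0,0]}
  ]
}}

```text
t: 11.8
position: [0.5763, -0.2451, 0.1812]
ee_rot: [[0.868, -0.497, -0.0], [-0.497, -0.868, -0.0], [0.0, 0.0, -1.0]]
contact_force: [-0.6, -0.1, 0.2]
grip_width: -0.0002
gripper_force: 0.3
```

{"api": "apply_moves", "payload": {
  "rows": [
    {"slide": [1,0,0],"twist": [0,0,0]}
  ]
}}

```text
t: 11.92
position: [0.5771, -0.2456, 0.1812]
ee_rot: [[0.868, -0.497, -0.0], [-0.497, -0.868, -0.0], [0.0, 0.0, -1.0]]
contact_force: [-1.5, 0.5, 0.8]
grip_width: -0.0001
gripper_force: 0.3
```

{"api": "apply_moves", "payload": {
  "rows": [
    {"slide": [1,0,0],"twist": [0,0,0]}
  ]
}}

```text
t: 12.05
position: [0.578, -0.2461, 0.1812]
ee_rot: [[0.867, -0.497, -0.0], [-0.497, -0.867, -0.0], [-0.0, 0.0, -1.0]]
contact_force: [-0.4, 0.9, 0.4]
grip_width: 0.0003
gripper_force: 0.3
```

```bash
python3 d.py 6
```

```text
top [248.6782 176.8736] [ 0.6466 -0.2845  0.067 ]
top 80.0 [[243, 186], [247, 201], [253, 189]]
side 157.0 [[200, 242], [215, 264], [222, 262], [219, 253]]
12.15 [ 0.5781 -0.2461  0.1812] [-0.4264  0.4944 -0.5091]
```

View pics/z6.png

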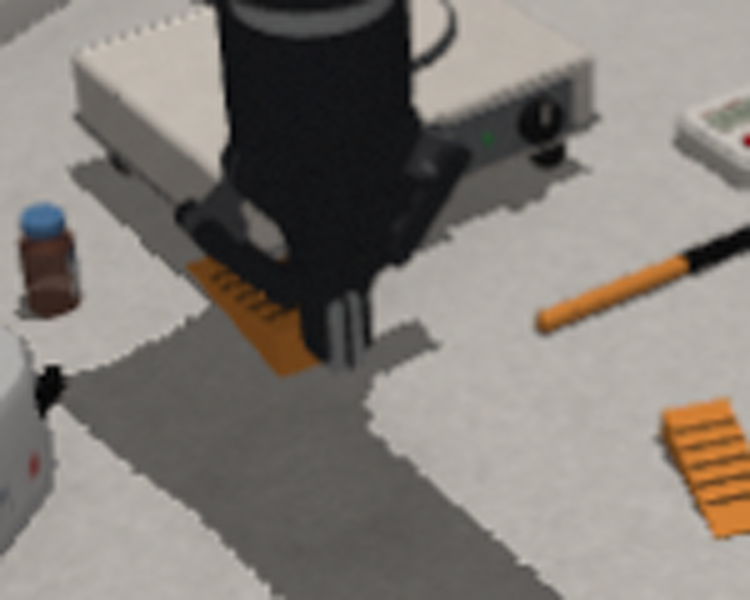

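The stirrer hasn't moved. The wedge is going under the corner with its tip hidden beneath the housing, and no snug resistance yet.

{"api": "apply_moves", "payload": {
  "rows": [
    {"slide": [1,0,0],"twist": [0,0,0]}
  ]
}}

```text
t: 12.28
position: [0.5788, -0.2465, 0.1812]
ee_rot: [[0.868, -0.497, -0.0], [-0.497, -0.868, -0.0], [-0.0, 0.0, -1.0]]
contact_force: [-0.3, -0.9, 0.4]
grip_width: 0.0
gripper_force: 0.2
```

{"api": "apply_moves", "payload": {
  "rows": [
    {"slide": [1,0,0],"twist": [0,0,0]}
  ]
}}

```text
t: 12.4
position: [0.5797, -0.247, 0.1812]
ee_rot: [[0.868, -0.497, -0.0], [-0.497, -0.868, -0.0], [-0.0, 0.0, -1.0]]
contact_force: [0.1, -0.1, 0.7]
grip_width: -0.0001
gripper_force: 0.2
```

{"api": "apply_moves", "payload": {
  "rows": [
    {"slide": [1,0,0],"twist": [0,0,0]}
  ]
}}

```text
t: 12.52
position: [0.5806, -0.2475, 0.1812]
ee_rot: [[0.868, -0.497, -0.0], [-0.497, -0.868, 0.0], [-0.0, 0.0, -1.0]]
contact_force: [-1.5, 1.0, 1.1]
grip_width: -0.0
gripper_force: 0.7
```

{"api": "apply_moves", "payload": {
  "rows": [
    {"slide": [0.5,0,0],"twist": [0,0,0]}
  ]
}}

```text
t: 12.65
position: [0.5809, -0.2476, 0.1812]
ee_rot: [[0.868, -0.497, -0.001], [-0.497, -0.868, 0.0], [-0.001, 0.0, -1.0]]
contact_force: [-1.1, 0.7, 1.8]
grip_width: 0.0002
gripper_force: 0.9
```

{"api": "apply_moves", "payload": {
  "rows": [
    {"slide": [0.5,0,0],"twist": [0,0,0]}
  ]
}}

```text
t: 12.78
position: [0.5812, -0.2479, 0.1812]
ee_rot: [[0.868, -0.497, -0.001], [-0.497, -0.868, 0.0], [-0.001, 0.0, -1.0]]
contact_force: [-2.9, 0.9, 1.2]
grip_width: 0.0004
gripper_force: 1.4
```

Resistance is rising; touching.

{"api": "apply_moves", "payload": {
  "rows": [
    {"slide": [0.5,0,0],"twist": [0,0,0]}
  ]
}}

```text
t: 12.9
position: [0.5816, -0.248, 0.1812]
ee_rot: [[0.868, -0.497, -0.001], [-0.497, -0.868, 0.0], [-0.001, 0.0, -1.0]]
contact_force: [-3.8, 0.9, 2.9]
grip_width: -0.0001
gripper_force: 1.8
```

{"api": "apply_moves", "payload": {
  "rows": [
    {"slide": [0.5,0,0],"twist": [0,0,0]}
  ]
}}

```text
t: 13.02
position: [0.582, -0.2482, 0.1811]
ee_rot: [[0.868, -0.497, -0.001], [-0.497, -0.868, 0.001], [-0.002, 0.0, -1.0]]
contact_force: [-4.1, 1.9, 3.3]
grip_width: -0.0001
gripper_force: 2.4
```

Force along the push is about 4.5 N, so it's snug. I'll back off and check.

{"api": "apply_moves", "payload": {
  "rows": [
    {"slide": [-2,0,0],"twist": [0,0,0]},
    {"slide": [-8,0,0],"twist": [0,0,0]},
    {"slide": [-25,0,0],"twist": [0,0,0]},
    {"slide": [-30,0,-10],"twist": [0,0,0]},
    {"slide": [0,0,-40],"twist": [0,0,0]},
    {"slide": [0,0,-40],"twist": [0,0,0]},
    {"slide": [0,0,-20],"twist": [0,0,0]},
    {"slide": [0,0,0],"twist": [0,0,0]}
  ]
}}

```text
t: 14.02
position: [0.5264, -0.2164, 0.2931]
ee_rot: [[0.868, -0.497, 0.004], [-0.497, -0.868, -0.002], [0.005, -0.0, -1.0]]
contact_force: [0.2, 0.9, -0.0]
grip_width: 0.0003
gripper_force: 0.0
```

```bash
python3 d.py 7
```

```text
top [248.6429 176.8095] [ 0.6468 -0.2844  0.067 ]
side [209.4203 221.2754] [ 0.6469 -0.2862  0.067 ]
top 214.5 [[240, 185], [233, 197], [246, 203], [253, 190]]
side 414.5 [[200, 241], [214, 263], [232, 257], [231, 250], [222, 243], [207, 245]]
14.125 [ 0.5255 -0.216   0.2904] [-0.9098 -0.4976  0.4912]
```

View pics/z7.png

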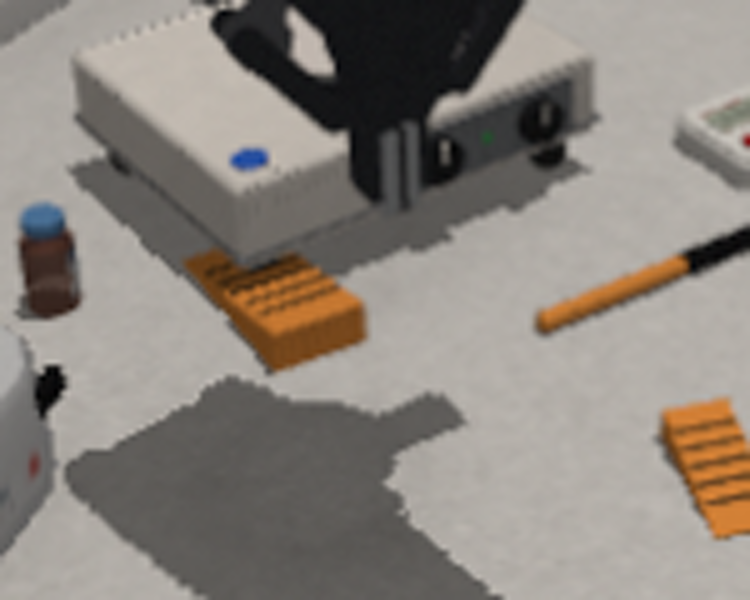

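The wedge is under the foot and the stirrer is level and in place. Now for the final press.

{"api": "apply_moves", "payload": {
  "rows": [
    {"slide": [35,0,0],"twist": [0,0,0]},
    {"slide": [35,0,0],"twist": [0,0,0]},
    {"slide": [35,0,0],"twist": [0,0,0]},
    {"slide": [34,0,0],"twist": [0,0,0]},
    {"slide": [0,0,20],"twist": [0,0,0]},
    {"slide": [0,0,20],"twist": [0,0,0]},
    {"slide": [0,0,3],"twist": [0,0,0]},
    {"slide": [0,0,0],"twist": [0,0,0]}
  ]
}}

```text
t: 15.12
position: [0.646, -0.2849, 0.2478]
ee_rot: [[0.868, -0.497, -0.001], [-0.497, -0.868, 0.0], [-0.001, 0.0, -1.0]]
contact_force: [0.2, -0.8, -0.1]
grip_width: -0.0002
gripper_force: 0.0
```

{"api": "apply_moves", "payload": {
  "rows": [
    {"slide": [0,0,2],"twist": [0,0,0]},
    {"slide": [0,0,2],"twist": [0,0,0]},
    {"slide": [0,0,1],"twist": [0,0,0]},
    {"slide": [0,0,1],"twist": [0,0,0]},
    {"slide": [0,0,0],"twist": [0,0,0]}
  ]
}}

```text
t: 15.75
position: [0.6465, -0.2853, 0.2421]
ee_rot: [[0.868, -0.497, -0.0], [-0.497, -0.868, -0.0], [-0.0, 0.0, -1.0]]
contact_force: [-0.6, -0.1, 0.1]
grip_width: 0.0
gripper_force: 0.0
```

{"api": "apply_moves", "payload": {
  "rows": [
    {"slide": [0,0,1],"twist": [0,0,0]},
    {"slide": [0,0,1],"twist": [0,0,0]},
    {"slide": [0,0,0],"twist": [0,0,0]}
  ]
}}

```text
t: 16.12
position: [0.6465, -0.2853, 0.2403]
ee_rot: [[0.868, -0.497, 0.0], [-0.497, -0.868, -0.0], [0.0, 0.0, -1.0]]
contact_force: [-0.1, -0.2, 0.4]
grip_width: 0.0
gripper_force: 0.2
```

{"api": "apply_moves", "payload": {
  "rows": [
    {"slide": [0,0,1],"twist": [0,0,0]},
    {"slide": [0,0,0],"twist": [0,0,0]}
  ]
}}

```text
t: 16.38
position: [0.6465, -0.2853, 0.2401]
ee_rot: [[0.868, -0.497, 0.0], [-0.497, -0.868, -0.0], [0.0, 0.0, -1.0]]
contact_force: [-1.8, 0.9, 4.9]
grip_width: -0.0002
gripper_force: 2.5
```

{"api": "apply_moves", "payload": {
  "rows": [
    {"slide": [0,0,1],"twist": [0,0,0]},
    {"slide": [0,0,1],"twist": [0,0,0]},
    {"slide": [0,0,0],"twist": [0,0,0]},
    {"slide": [0,0,0],"twist": [0,0,0]}
  ]
}}

```text
t: 16.88
position: [0.6465, -0.2852, 0.2399]
ee_rot: [[0.868, -0.497, 0.0], [-0.497, -0.868, -0.0], [0.001, 0.0, -1.0]]
contact_force: [-5.7, 1.9, 12.5]
grip_width: -0.0002
gripper_force: 6.3
```

{"api": "apply_moves", "payload": {
  "rows": [
    {"slide": [-0.5,0.2,0.6],"twist": [0,0,0]},
    {"slide": [0,0,0],"twist": [0,0,0]},
    {"slide": [0,0,0],"twist": [0,0,0]},
    {"slide": [0,0,0],"twist": [0,0,0]},
    {"slide": [0,0,0],"twist": [0,0,0]},
    {"slide": [0,0,0],"twist": [0,0,0]}
  ]
}}

```text
t: 17.62
position: [0.6463, -0.2851, 0.2399]
ee_rot: [[0.868, -0.497, 0.002], [-0.497, -0.868, -0.001], [0.002, -0.0, -1.0]]
contact_force: [-4.4, 2.7, 13.4]
grip_width: -0.0
gripper_force: 7.0
```

```bash
python3 d.py 8
```

```text
top 211.0 [[239, 185], [233, 196], [246, 203], [253, 190]]
side 415.5 [[200, 241], [214, 263], [232, 257], [231, 250], [222, 243], [207, 245]]
17.725 [ 0.6463 -0.2851  0.2399] [-4.6772  3.4062 13.7407]
```

View pics/z8.png

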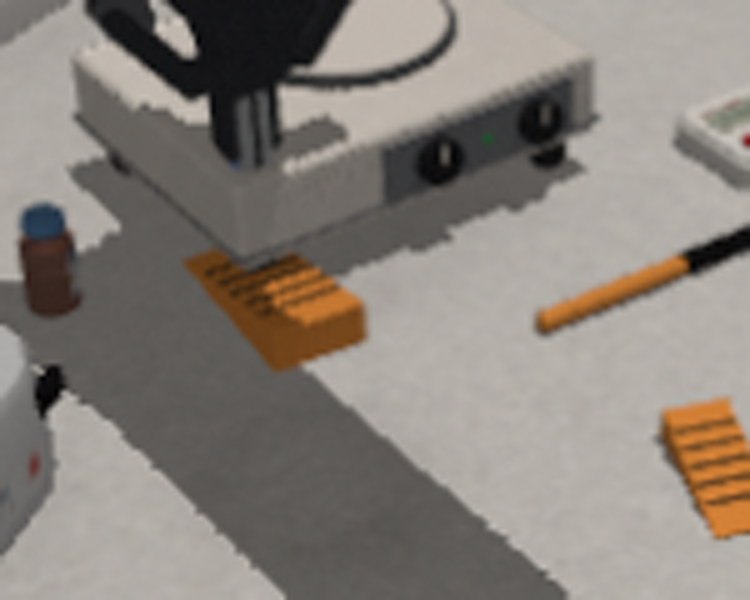

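The fingertips hold about 13.7 N on the dot, the corner doesn't sink, and the wedge and the other things haven't moved.

```bash
python3 -c "
from bench import env
print(env.close_job())"
```

```text
the job is handed in; nothing more can be done
None
```

I handed the job in at about 18 s: the short corner rocked about 8 mm and came back up, the wedge is snug under the foot (about 4.5 N), and the final press of about 13.7 N, still held, sank it only about 0.2 mm.

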